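Change the batch in a bench mixer and lock its sliding guard

TASK

Change the batch in the bench mixer: unscrew its knurled thumbscrew (anticlockwise) to its loose end, slide the guard window fully open, stand the small finished bottles (violet, amber; one or both are there) from the chamber upright on the steel tray, and stand every specimen cup from the bench upright on the chamber floor. When all are in, slide the guard fully shut, then turn the thumbscrew clockwise until it seats. Leave the pen cup, carton and red-capped bottle where they are.

Things in the scene. Friction and masses are not known exactly. Their poses are not given: they have to be found in the camera images.
- mixer: white bench mixer, fixed; place and yaw vary. Origin: bench level, under the middle of its loading chamber; its x axis points to the drive housing behind (away from the robot), y left, z up. Housing x = 64 to 229 mm, 88 mm tall. Low guide rails on both sides, top at z = 100 mm. A boss 46 x 58 mm on the right side, 88 mm high, carries the thumbscrew
- mixer_deck (a point): centre of the chamber's flat black rubber floor, 14 mm above the bench. Open-topped chamber 128 mm (mixer's x) by 230 mm (y) inside; 8 mm walls whose top is 88 mm above the bench
- guard (a joint): travel (m) of the guard, an orange-framed clear window 142 mm long (x), 6 mm thick, over the chamber (its top 95 mm above the bench): 0 = fully shut, 0.136 = fully open, slid along the mixer's +x over the drive housing. It stays where it is left; needs about 2 to 4 N to slide
- guard_grip (a point): point on the guard's black upright grip, a bar 12 mm thick (along the mixer's x), 100 mm long (y), standing 34 mm above the window; this point is 20 mm above the window, 14 mm below the grip's top, and moves with the guard; its axes are the mixer's
- thumbscrew (a joint): turn (rad) of the knurled thumbscrew, growing clockwise as seen from above: 0 = loose end (firm stop), 2.6 = seated (firm stop). Starts seated or nearly so, turns with light friction (0.03 N m), stays where left; does not rise or sink
- thumbscrew_grip (a point): point on the thumbscrew's vertical axis at the height to grip: steel knob 32 mm diameter, 34 mm tall, this point 18 mm above its underside and 16 mm below its top; the underside is 104 mm above the bench. Turns with the screw
- cup_orange_mid (a point): the middle (half-way up, on its axis) of a loose round specimen cup with an orange screw cap: 70 mm tall, body 55 mm diameter up to 56 mm, cap 59 mm diameter above that; about 0.2 kg, weight low down; z axis up when it stands. May be absent
- cup_blue_mid (a point): the middle (half-way up, on its axis) of a loose round specimen cup with a blue screw cap: 70 mm tall, body 55 mm diameter up to 56 mm, cap 59 mm diameter above that; about 0.2 kg, weight low down; z axis up when it stands. May be absent
- cup_white_mid (a point): the middle (half-way up, on its axis) of a loose round specimen cup with a white screw cap: 70 mm tall, body 55 mm diameter up to 56 mm, cap 59 mm diameter above that; about 0.2 kg, weight low down; z axis up when it stands. May be absent
- bottle_v_mid (a point): the middle (half-way up, on its axis) of a small dark violet bottle with violet cap, 62 mm tall, 25 mm diameter, cap 19 mm diameter (top 16 mm); z up when it stands. Starts standing in the chamber; may be absent
- vial_a_mid (a point): the middle (half-way up, on its axis) of an small amber vial-shaped bottle with white cap, 68 mm tall, 28 mm diameter (cap 30 mm, top 11 mm); 20 g; z up when it stands. Starts standing in the chamber; may be absent
- tray: fixed pressed-steel tray on the bench, right of the mixer; origin under its centre, its y the long way. 170 x 260 mm over the rim, flat floor 132 x 224 mm, floor 2 mm and rim 24 mm above the bench
- pen_cup: clear beaker of pens and scissors, 67 mm wide, 151 mm tall; origin at its underside. Leave it alone
- carton: small white gable-top carton 46 x 46 x 102 mm; origin at its underside. Leave it alone
- bottle_red: small bottle with a red cap, 42 mm diameter, 98 mm tall; origin at its underside. Leave it alone

How it is judged:
On the way, in this order (a step that is already met when the one before it is completed fails the run):
1. the thumbscrew has been unscrewed (value of joint thumbscrew below 0.35 rad and value of joint guard below 0.03 m), for 0.2 s.
2. the guard has been slid open (value of joint guard above 0.125 m), for 0.2 s.
3. small bottles stand on the tray and all cups stand in the chamber (x of bottle_v_mid in the frame of tray between -0.064 and 0.064 m and y of bottle_v_mid in the frame of tray between -0.11 and 0.11 m and z of bottle_v_mid in the frame of tray between 0.023 and 0.045 m and angle between each of bottle_v_mid, vial_a_mid's own z axis and vertical below 0.2 rad and x of vial_a_mid in the frame of tray between -0.064 and 0.064 m and y of vial_a_mid in the frame of tray between -0.11 and 0.11 m and z of vial_a_mid in the frame of tray between 0.026 and 0.048 m and x of cup_orange_mid in the frame of mixer between -0.04 and 0.04 m and y of cup_orange_mid in the frame of mixer between -0.093 and 0.093 m and z of cup_orange_mid in the frame of mixer between 0.039 and 0.059 m and angle between each of cup_orange_mid, cup_blue_mid, cup_white_mid's own z axis and vertical below 0.15 rad and x of cup_blue_mid in the frame of mixer between -0.04 and 0.04 m and y of cup_blue_mid in the frame of mixer between -0.093 and 0.093 m and z of cup_blue_mid in the frame of mixer between 0.039 and 0.059 m and x of cup_white_mid in the frame of mixer between -0.04 and 0.04 m and y of cup_white_mid in the frame of mixer between -0.093 and 0.093 m and z of cup_white_mid in the frame of mixer between 0.039 and 0.059 m), for 0.2 s.
4. the guard is fully shut over the cups, the thumbscrew not yet seated (value of joint guard below 0.005 m and x of cup_orange_mid in the frame of mixer between -0.04 and 0.04 m and y of cup_orange_mid in the frame of mixer between -0.093 and 0.093 m and z of cup_orange_mid in the frame of mixer between 0.039 and 0.059 m and angle between each of cup_orange_mid, cup_blue_mid, cup_white_mid's own z axis and vertical below 0.15 rad and x of cup_blue_mid in the frame of mixer between -0.04 and 0.04 m and y of cup_blue_mid in the frame of mixer between -0.093 and 0.093 m and z of cup_blue_mid in the frame of mixer between 0.039 and 0.059 m and x of cup_white_mid in the frame of mixer between -0.04 and 0.04 m and y of cup_white_mid in the frame of mixer between -0.093 and 0.093 m and z of cup_white_mid in the frame of mixer between 0.039 and 0.059 m and value of joint thumbscrew below 2.4 rad), for 0.2 s.
5. the thumbscrew is seated with the guard shut (value of joint guard below 0.005 m and value of joint thumbscrew above 2.48 rad), for 0.2 s.
At the end, for the whole second after the job is handed in: Guard shut to within 5 mm, thumbscrew within 0.12 rad of its stop (2.6), every cup present standing upright (within 0.15 rad) on the chamber floor, every small bottle present standing upright (within 0.2 rad) on the tray's floor, the small bottles at rest (all of step 3 and all of step 5 and linear speed of each of bottle_v, vial_a below 0.02 m/s); the robot touches nothing.
It fails at once if a bystander (pen cup, carton, red-capped bottle) is moved more than 40 mm (distance of any of pen_cup, carton, bottle_red from where it was at the start of the episode above 0.04 m).
Of cup_orange, cup_blue, cup_white only 2 to 3 are there at a start; the rules pass over those that are not, and their reading is None.
Of bottle_v, vial_a only 1 to 2 are there at a start; the rules pass over those that are not, and their reading is None.
At some moment in a run one of cup_orange, cup_blue, cup_white may be knocked a few centimetres aside while the robot is not near it.
It also fails if it takes over 210 s, if anything falls off the work surface, if the arm or the gripper's body presses on something with over 40 N, if the wrist force passes 120 N, or if a joint passes its speed limit or range.

ROBOT

A 7-joint arm with a two-finger parallel gripper is mounted at the origin on a cart in front of the work surface, level with it; the furniture and walls round the work are solid. World frame = base frame: x ahead of the robot, y to its left, z up, the work surface at z = 0. Lengths are in m, angles in rad, forces in N, time in s.
With the tool pointing down it reaches from about 0.4 to 0.9 m from the base axis. Payload 5.6 kg.
Tool frame: the origin (TCP) lies midway between the tips of the shut fingers; the grasp point (between the pads) lies 19 mm behind it; y points along the fingers, z is the direction in which the jaws open and shut, and the axes are right-handed (so a half turn about y gives the same grasp; the last joint's range is limited). The gripper opens to 92 mm and grips with 3 to 60 N. Pads are 20 mm wide; open, the fingers measure 128 mm over their backs; the gripper's body (75 mm by 189 mm) begins 69 mm behind the grasp point.
Start: joints at [1.269, 0.468, -0.012, 1.603, 0.006, 1.071, -0.056], TCP at [0.166, -0.628, 0.215] pointing down, gripper open.
Joint ranges: [-2.53, 2.53], [-0.31, 2.02], [-1.57, 1.55], [0.28, 2.44], [-1.29, 4.43], [0.15, 1.84], [-2.92, 2.92]. Speed limits (rad/s): [2.57, 2.57, 3.14, 3.14, 3.14, 3.14, 3.14].

INTERFACE

Orientations are given as a 3x3 rotation matrix whose columns are the frame's x, y, z axes.
In Python, from station import env, effector, solver, viewer, workorder, search_frame, tip_of gives the robot as it stands. Calls block until the motion is done:
- env.reach(position, orientation): joint-space move of the TCP to a pose.
- env.movel(position, frame=None, rate=0.15): straight line of the TCP; frame=None keeps the orientation; rate is the mean speed in m/s.
- env.goto_joints(angles): joint-space move.
- effector.release() and effector.grasp(squeeze=None): open the fingers fully, or close them until they stop; squeeze is the grip in N (None keeps the last).
- env.pause(seconds).
- solver.inverse_kinematics(position, orientation): joint angles nearest the present ones, or None.
- env.sense(): the state.
- viewer.read_camera(name): name is "side" or "top"; returns (picture, depth): 480x640x3 uint8, red, green, blue; 480x640 float32, m along the optical axis (not along the pixel's ray), 0 where there is no reading.
- viewer.camera_info(name): a dict with "intrinsics" (3x3 intrinsics, pixels), "eye" and "rotation" of the camera in the world. Camera axes: x right, y up, looking along -z (the intrinsics and any distortion apply to the point x, -y, -z); pixel columns grow to the right and rows downward; lengths in m; the calibration is good to about 2 mm. A picture is of the moment at which its call begins. camera_info takes no time and is no camera call.
A pose or a line that the arm cannot do raises env.PlanningError and nothing moves.
- workorder.finish_job(): hands the job in, once; it reports no verdict.
Trained networks look in the newest picture that a camera, given by its name, has taken for a name from the list of things; names that differ only in an ending like _2 or _b are one class to them, and where a whole thing is asked for, a point or a joint stands for the part that bears it (a point fixed in the world has none). Each returns a list of dicts, best first, with "score" (0 to 1); they miss things now and then, are a little off and sometimes report something else, mostly with a low value. They report only what shows in the picture. A call takes as long as a camera call.
- search_frame(camera, name): "at" ([x, y, z] in m, in world coordinates, good to about 4 mm: the middle of the surface that is visible of it).
- tip_of(camera, name): "at" ([x, y, z] in m, in world coordinates, good to about 4 mm: a listed point, or the origin of a listed thing).
The state is a dict: "t": time; "joint_positions": joint angles; "joint_velocities": joint speeds; "tau": joint torques, N m; "ee_pos": TCP position; "tcp_rot": TCP orientation; "wrist_force": force on the tool from outside, world axes, zero at the start; "moment": the same for the moment, N m; "gripper_width": finger opening in m.
Only numpy, scipy, OpenCV 4.12 (cv2) and the standard library are available. Lean on these libraries where they do the work, as an engineer would, in place of code of your own. Each camera call takes 0.05 s, during which the arm holds its last target.

## Working session

There is one attempt and no reset: what is moved stays moved. The work goes in short steps, each a Python script; the robot and the scene stay as the last script left them, time stands still between calls to the robot, and variables do not carry over. Pictures are saved under pics/ and viewed, and the job is handed in when it is done.

```bash
ls; mkdir -p pics; python3 - <<'E'
from station import env, effector, solver, viewer, workorder, search_frame, tip_of
import cv2, numpy as np
s=env.sense(); print(s)
for c in ("side","top"):
    p,d=viewer.read_camera(c); cv2.imwrite(f"pics/{c}0.png",p[:,:,::-1]); print(viewer.camera_info(c))
    for n in ["mixer","mixer_deck","guard_grip","thumbscrew_grip","cup_orange_mid","cup_blue_mid","cup_white_mid","bottle_v_mid","vial_a_mid","tray","pen_cup","carton","bottle_red"]:
        r=tip_of(c,n); print(c,n,[(np.round(x["at"],3).tolist(),round(x["score"],2)) for x in r[:3]])
print(env.sense()["t"])
E
```

```text
pics
{'t': 0.0, 'joint_positions': array([ 1.26901899,  0.46838954, -0.011627  ,  1.60362252,  0.0059998 ,
        1.07134726, -0.05628688]), 'joint_velocities': array([ 5.25799342e-04,  3.71817120e-06,  4.17980220e-05, -1.95508637e-03,
        7.27953973e-04,  1.03863244e-03,  1.12223570e-03]), 'tau': array([ 2.92132518e-04, -5.20565987e+01, -1.22251917e-02, -2.43747979e+01,
       -5.65698801e-02,  1.73722277e-02,  1.63626687e-04]), 'ee_pos': array([ 0.16613531, -0.62781943,  0.21363277]), 'tcp_rot': array([[-9.66711062e-01, -5.48981176e-04,  2.55869932e-01],
       [-2.55870497e-01,  1.64263454e-03, -9.66709672e-01],
       [ 1.10404625e-04, -9.99998500e-01, -1.72842107e-03]]), 'wrist_force': array([-0.26439418, -0.12068776,  0.7691325 ]), 'moment': array([-0.00799495, -0.01653217, -0.01578968]), 'gripper_width': 0.09164546558071399}
{'intrinsics': array([[614.38133743,   0.        , 316.02487441],
       [  0.        , 614.38133743, 245.88966892],
       [  0.        ,   0.        ,   1.        ]]), 'eye': array([-0.29902804,  0.53323864,  1.08411633]), 'rotation': array([[-0.489
[... 1054 characters left out ...]
342, -0.1162647 ],
       [-0.99961666,  0.0188478 ,  0.02028054],
       [ 0.0223316 ,  0.11588822,  0.99301119]])}
top mixer [([0.485, 0.038, -0.002], 0.57)]
top mixer_deck []
top guard_grip [([0.423, 0.043, 0.111], 0.81)]
top thumbscrew_grip [([0.483, -0.116, 0.122], 0.57)]
top cup_orange_mid [([0.418, 0.272, 0.033], 0.78)]
top cup_blue_mid [([0.536, 0.297, 0.033], 0.81)]
top cup_white_mid []
top bottle_v_mid [([0.657, 0.428, 0.003], 0.27)]
top vial_a_mid [([0.486, 0.037, -0.0], 0.47), ([0.498, 0.409, 0.037], 0.28)]
top tray [([0.436, -0.345, 0.0], 0.67)]
top pen_cup [([0.691, 0.302, -0.0], 0.78)]
top carton [([0.658, 0.427, -0.001], 0.8)]
top bottle_red [([0.7, -0.22, -0.003], 0.44)]
1.4
```

View pics/top0.png

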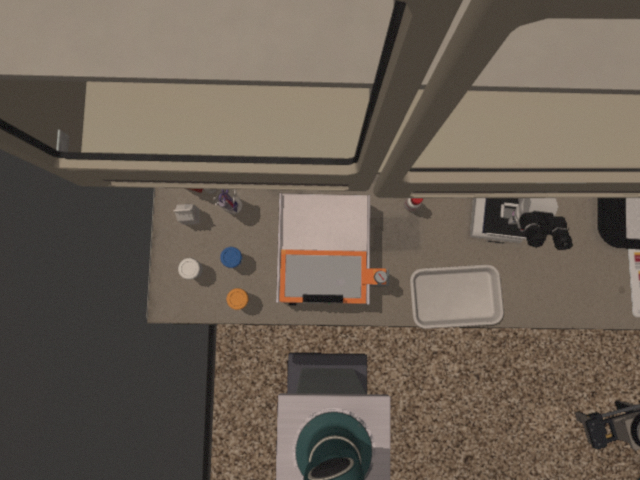

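View pics/side0.png

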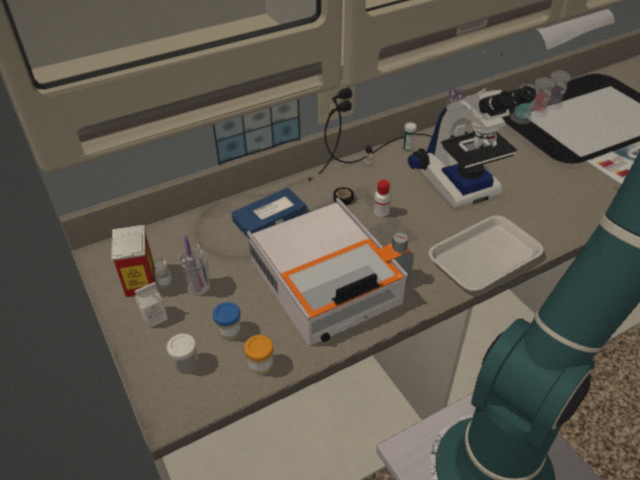

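The top view shows the mixer at (325,250) with the guard grip at (322,298) and the knob at (381,277). The cups are at (189,268), (231,257) and (237,298), and the tray is at (457,296). The chamber contents can't be seen through the window. Next I'll measure the mixer's yaw from depth.

```bash
cat > h.py <<'E'
from station import env, effector, solver, viewer, workorder, search_frame, tip_of
import cv2, numpy as np
def cloud(c,save=None):
    p,d=viewer.read_camera(c); i=viewer.camera_info(c); K=np.array(i["intrinsics"])
    if save: cv2.imwrite(f"pics/{save}.png",p[:,:,::-1])
    v,u=np.mgrid[0:480,0:640]
    P=np.stack([(u-K[0,2])/K[0,0]*d,-(v-K[1,2])/K[1,1]*d,-d],-1)
    W=P@np.array(i["rotation"]).T+np.array(i["eye"]); W[d<=0]=np.nan
    return p,W
def rot(th):  # tool down; jaw (z axis) along world angle th
    z=np.array([np.cos(th),np.sin(th),0]); y=np.array([0,0,-1.]); x=np.cross(y,z)
    return np.stack([x,y,z],1)
E
python3 - <<'E'
from h import *
for c in ("top","side"):
    p,W=cloud(c); hsv=cv2.cvtColor(p,cv2.COLOR_RGB2HSV)
    x,y,z=W[...,0],W[...,1],W[...,2]
    roi=(x>.38)&(x<.8)&(y>-.16)&(y<.2)
    org=roi&(hsv[...,0]<18)&(hsv[...,1]>150)&(z>.085)&(z<.105)
    pts=W[org]; print(c,"orange",len(pts),np.median(pts[:,2]),pts.min(0),pts.max(0))
    # orange left edge: for x bins max y
    fr=org&(y>-.08)
    q=W[fr]; r=cv2.minAreaRect(q[:,:2].astype(np.float32)); print("rect",r)
    bar=roi&(z>.108)&(z<.14)&(y>-.07); b=W[bar]; print("bar",len(b),b.mean(0)); 
    u=np.linalg.svd(b[:,:2]-b[:,:2].mean(0))[2][0]; print("bar dir",u,np.degrees(np.arctan2(-u[0],u[1])))
    h=roi&(z>.075)&(z<.105)&(y>-.085); q=W[h]; print("mix",cv2.minAreaRect(q[:,:2].astype(np.float32)))
    k=roi&(z>.125)&(y<-.08)&(x<.56); print("knob",k.sum(),W[k].mean(0),W[k].min(0),W[k].max(0))
    for n in ["thumbscrew_grip","guard_grip","mixer"]:
        print(n,[(np.round(a["at"],3).tolist(),round(a["score"],2)) for a in tip_of(c,n)+search_frame(c,n)])
E
```

```text
top orange 977 0.09566324620382671 [ 0.41442757 -0.13123785  0.08578423] [0.55308905 0.1533454  0.10493933]
rect ((0.4837608337402344, 0.03691065311431885), (0.2328685224056244, 0.1386609822511673), 89.99727630615234)
bar 176 [0.42482307 0.03606846 0.12836464]
bar dir [-3.96730657e-04 -9.99999921e-01] 179.97726900713334
mix ((0.5634700655937195, 0.03936596214771271), (0.3022088408470154, 0.24830740690231323), 0.10813682526350021)
knob 127 [ 0.48421925 -0.11313928  0.13710121] [ 0.4689151  -0.12858308  0.1259323 ] [ 0.50050245 -0.09653395  0.14358327]
thumbscrew_grip [([0.482, -0.113, 0.122], 0.64), ([0.484, -0.114, 0.138], 0.68)]
guard_grip [([0.423, 0.042, 0.112], 0.66), ([0.481, 0.036, 0.093], 0.69)]
mixer [([0.485, 0.038, -0.0], 0.9), ([0.552, 0.037, 0.093], 0.83), ([0.688, 0.304, 0.08], 0.29)]
side orange 1330 0.0955885922986513 [ 0.40591822 -0.12790848  0.08807474] [0.55337861 0.1577825  0.10499301]
rect ((0.4799683690071106, 0.0388951376080513), (0.23721355199813843, 0.14767394959926605), 89.68621826171875)
bar 438 [0.41740729 0.04069179 0.12238632]
bar dir [0.0106524  0.99994326] -0.610349073981468
mix ((0.5594074130058289, 0.03956839442253113), (0.24902279675006866, 0.30701375007629395), 89.96841430664062)
knob 166 [ 0.47664995 -0.11121032  0.13606024] [ 0.46155699 -0.12942309  0.12564207] [ 0.49826866 -0.0953774   0.14475585]
thumbscrew_grip [([0.482, -0.116, 0.12], 0.75), ([0.477, -0.115, 0.133], 0.63), ([0.479, 0.041, 0.092], 0.6)]
guard_grip [([0.478, 0.041, 0.093], 0.97)]
mixer [([0.482, 0.041, -0.002], 0.57), ([0.501, 0.053, 0.086], 0.76)]
```

```bash
python3 - <<'E'
from h import *
k=np.array([.4835,-.1135,.106])
for deg in range(-180,181,30):
    q=solver.inverse_kinematics(k,rot(np.radians(deg)))
    q2=solver.inverse_kinematics(k+[0,0,.1],rot(np.radians(deg)))
    print(deg,None if q is None else np.round(q,2), None if q2 is None else np.round(q2,2)[[4,6]])
E
```

```text
-180 [-0.79  0.81  1.35  2.11 -0.94  1.05 -2.08] [-0.58 -2.37]
-150 [ 0.25  0.37 -0.11  2.06  0.06  0.72 -2.51] [ 0.06 -2.51]
-120 [ 0.34  0.38 -0.21  2.05  0.12  0.72 -2.04] [ 0.09 -2.01]
-90 [ 0.42  0.39 -0.31  2.04  0.17  0.73 -1.57] [ 0.12 -1.52]
-60 [ 0.5   0.4  -0.4   2.04  0.23  0.74 -1.09] [ 0.14 -1.02]
-30 [ 0.57  0.42 -0.49  2.04  0.28  0.75 -0.61] [ 0.17 -0.51]
0 [ 0.63  0.43 -0.56  2.03  0.33  0.76 -0.13] [ 0.19 -0.01]
30 [ 0.69  0.45 -0.64  2.03  0.38  0.78  0.35] [0.22 0.49]
60 [ 0.71  0.46 -0.67  2.03  0.4   0.78  0.85] [0.25 0.99]
90 [ 0.78  0.49 -0.75  2.02  0.46  0.8   1.32] [0.31 1.46]
120 [ 1.12  0.85 -1.32  2.01  0.95  1.11  1.45] [0.63 1.69]
150 [ 1.12  0.85 -1.32  2.01  0.95  1.11  1.97] [0.63 2.22]
180 [-0.79  0.81  1.35  2.11 -0.94  1.05 -2.08] [-0.58 -2.37]
```

```bash
python3 - <<'E'
from h import *
k=np.array([.4835,-.1135,.108])
R=rot(np.radians(-80))
print(env.sense()["t"])
env.reach(k+[0,0,.1],R); print(env.sense()["t"])
env.movel(k,R,rate=.1); s=env.sense(); print(s["t"],s["ee_pos"],s["joint_positions"].round(2),s["wrist_force"].round(1))
effector.grasp(12); s=env.sense(); print(s["t"],s["gripper_width"],s["wrist_force"].round(1),s["ee_pos"])
q=s["joint_positions"].copy()
for i in range(4):
    q[6]+=.7125; env.goto_joints(q); s=env.sense(); print(s["t"],s["joint_positions"][6].round(2),s["moment"].round(2),s["wrist_force"].round(1),s["gripper_width"],s["ee_pos"])
cloud("top","top1");cloud("side","side1")
E
```

```text
2.1
4.2667
5.4167 [ 0.48400921 -0.11357287  0.10853663] [ 0.49  0.4  -0.39  2.04  0.22  0.74 -1.43] [-0.2 -0.5 -0.1]
6.35 0.03163846306616265 [ 0.4 -1.1 -0.8] [ 0.48353937 -0.11371841  0.10800603]
7.0667 -0.72 [0.24 0.26 0.04] [-1.3  0.5  2.3] 0.03129788559829259 [ 0.48331404 -0.11336503  0.10798472]
7.7833 -0.01 [ 0.55  0.78 -0.  ] [-3.1  2.6  4.5] 0.031581210393090337 [ 0.48293355 -0.11322744  0.10796843]
8.5 0.71 [0.6  1.05 0.05] [-4.9  2.6  5.6] 0.03166934424016856 [ 0.482537   -0.11342496  0.10794968]
9.2167 1.42 [ 0.07 -0.91 -0.19] [ 2.4  0.4 -2.9] 0.03193059939454038 [ 0.48466826 -0.11402819  0.10803838]
```

```bash
python3 - <<'E'
from h import *
effector.release(); s=env.sense(); p=s["ee_pos"].copy(); p[2]=.2
env.movel(p,rate=.2); 
g=np.array([.4235,.039,.101]); R=rot(0)
env.reach(g+[0,0,.08],R); env.movel(g,R,rate=.1)
effector.grasp(20); s=env.sense(); print(s["t"],s["gripper_width"],s["ee_pos"],s["wrist_force"].round(1))
cloud("top","top2")
g2=s["ee_pos"].copy(); x0=g2[0]
for dx in (.03,.136):
    g2[0]=x0+dx
    env.movel(g2,R,rate=.1); s=env.sense(); print(s["t"],s["ee_pos"],s["wrist_force"].round(1),s["gripper_width"])
env.pause(.2)
s=env.sense(); print(s["t"],s["ee_pos"],s["wrist_force"].round(1))
E
```

```text
14.5667 0.011726228421269124 [0.42347004 0.03898056 0.10098912] [-0.1  0.6  0.3]
15.0667 [0.45406848 0.03891189 0.10099195] [ 1.4  0.  -0.4] 0.011921708649905868
16.275 [0.55935039 0.03861479 0.10103101] [-2.1 -2.5  3.3] 0.01174570075394588
16.475 [0.55939411 0.03860573 0.1010364 ] [-2.  -2.   3.5]
```

```bash
python3 - <<'E'
from h import *
effector.release(); s=env.sense(); p=s["ee_pos"].copy(); p[2]=.25
env.movel(p,rate=.25)
q=solver.inverse_kinematics([.45,-.36,.27],rot(0)); env.reach([.45,-.36,.27],rot(0)); print(env.sense()["t"])
for c in ("top","side"):
    p,W=cloud(c,c+"3"); np.save(c+"3.npy",W)
    for n in ["guard_grip","mixer","thumbscrew_grip","bottle_v_mid","vial_a_mid","cup_orange_mid","cup_blue_mid","cup_white_mid","tray"]:
        print(c,n,[(np.round(a["at"],3).tolist(),round(a["score"],2)) for a in tip_of(c,n)])
import subprocess
a=cv2.imread("pics/top3.png")[180:330,140:520]; cv2.imwrite("pics/top3z.png",cv2.resize(a,None,fx=2.1,fy=2.1,interpolation=cv2.INTER_CUBIC))
a=cv2.imread("pics/side3.png")[180:380,130:430]; cv2.imwrite("pics/side3z.png",cv2.resize(a,None,fx=2.6,fy=2.6,interpolation=cv2.INTER_CUBIC))
E
```

```text
19.9917
top guard_grip [([0.56, 0.042, 0.116], 0.55)]
top mixer [([0.482, 0.039, -0.002], 0.64)]
top thumbscrew_grip [([0.483, -0.112, 0.122], 0.59)]
top bottle_v_mid [([0.473, -0.013, 0.046], 0.64)]
top vial_a_mid []
top cup_orange_mid [([0.418, 0.277, 0.033], 0.95)]
top cup_blue_mid [([0.532, 0.294, 0.033], 0.83)]
top cup_white_mid [([0.512, 0.389, 0.034], 0.67), ([0.658, 0.429, -0.001], 0.22)]
top tray [([0.436, -0.345, -0.001], 0.87)]
side guard_grip [([0.56, 0.037, 0.114], 0.6)]
side mixer [([0.483, 0.038, -0.004], 0.56)]
side thumbscrew_grip [([0.481, -0.115, 0.118], 0.56)]
side bottle_v_mid [([0.47, -0.015, 0.047], 0.55)]
side vial_a_mid []
side cup_orange_mid [([0.417, 0.28, 0.034], 0.95)]
side cup_blue_mid [([0.531, 0.292, 0.035], 0.65)]
side cup_white_mid [([0.512, 0.386, 0.033], 0.61)]
side tray [([0.432, -0.346, -0.001], 0.78)]
```

View pics/top3z.png

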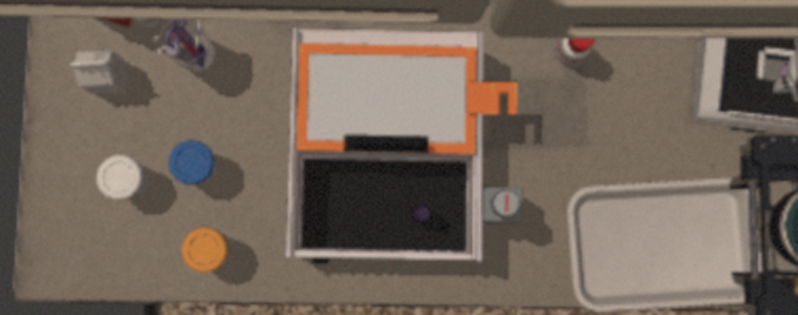

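View pics/side3z.png

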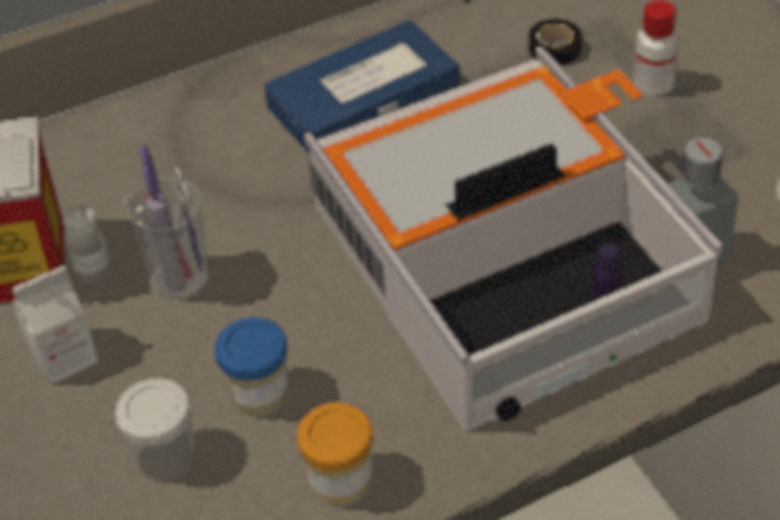

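```bash
python3 - <<'E'
import numpy as np
M=np.array([.4835,.039,0])
for c in ("top","side"):
    W=np.load(c+"3.npy")-M
    x,y,z=[W[...,i] for i in range(3)]
    m=(abs(x)<.058)&(abs(y)<.108)&(z>.028); 
    print(c,m.sum(), (( abs(x)<.06)&(abs(y)<.11)).sum())
    q=W[m]; 
    for a in q[np.argsort(-q[:,2])][:60:2]: print((a*1000).round().tolist())
    for zz in (.033,):
      # cups: points on bench 
      pass
    W=W+M; x,y,z=[W[...,i] for i in range(3)]
    for n,(cx,cy) in dict(o=(.418,.278),b=(.532,.293),w=(.512,.388)).items():
        m=(np.hypot(x-cx,y-cy)<.045)&(z>.064)&(z<.078); print(c,n,m.sum(),W[m].mean(0).round(3),((W[m].max(0)+W[m].min(0))/2).round(3))
E
```

```text
top 66 3174
[-18.0, -49.0, 81.0]
[-10.0, -49.0, 80.0]
[-12.0, -60.0, 79.0]
[-9.0, -57.0, 79.0]
[-10.0, -46.0, 79.0]
[-7.0, -49.0, 78.0]
[-15.0, -46.0, 76.0]
[-15.0, -57.0, 76.0]
[-12.0, -49.0, 76.0]
[-4.0, -49.0, 76.0]
[-12.0, -46.0, 76.0]
[-4.0, -52.0, 76.0]
[-18.0, -52.0, 75.0]
[-7.0, -44.0, 75.0]
[-7.0, -46.0, 74.0]
[-9.0, -55.0, 73.0]
[-17.0, -58.0, 73.0]
[-9.0, -52.0, 72.0]
[-15.0, -50.0, 69.0]
[-17.0, -44.0, 62.0]
[-12.0, -42.0, 58.0]
[-3.0, -44.0, 56.0]
[-3.0, -59.0, 54.0]
[-0.0, -47.0, 53.0]
[-14.0, -42.0, 53.0]
[-0.0, -56.0, 52.0]
[-14.0, -39.0, 51.0]
[-6.0, -62.0, 51.0]
[-17.0, -62.0, 50.0]
[-0.0, -53.0, 50.0]
top o 350 [0.42  0.273 0.069] [0.419 0.273 0.07 ]
top b 342 [0.534 0.295 0.069] [0.534 0.294 0.07 ]
top w 339 [0.513 0.388 0.069] [0.513 0.387 0.07 ]
side 223 4455
[57.0, -70.0, 102.0]
[58.0, -52.0, 87.0]
[57.0, -57.0, 85.0]
[-26.0, -48.0, 80.0]
[-17.0, -59.0, 79.0]
[-26.0, -50.0, 79.0]
[57.0, -71.0, 79.0]
[57.0, 64.0, 78.0]
[58.0, 14.0, 78.0]
[58.0, -31.0, 78.0]
[-10.0, -55.0, 78.0]
[-12.0, -52.0, 78.0]
[57.0, 87.0, 78.0]
[-22.0, -53.0, 77.0]
[-26.0, -48.0, 77.0]
[-18.0, -58.0, 77.0]
[-8.0, -54.0, 77.0]
[-19.0, -55.0, 77.0]
[-12.0, -43.0, 77.0]
[-20.0, -57.0, 76.0]
[-17.0, -46.0, 76.0]
[-26.0, -50.0, 76.0]
[-21.0, -49.0, 75.0]
[-17.0, -43.0, 75.0]
[-13.0, -43.0, 74.0]
[-8.0, -59.0, 74.0]
[57.0, 61.0, 74.0]
[58.0, -20.0, 74.0]
[58.0, 43.0, 73.0]
[-23.0, -45.0, 73.0]
side o 562 [0.414 0.273 0.069] [0.415 0.273 0.07 ]
side b 487 [0.528 0.295 0.069] [0.53  0.294 0.071]
side w 546 [0.507 0.388 0.069] [0.508 0.388 0.07 ]
```

Only the violet bottle is in the chamber, at zoom (422,213), which is about mixer (-12,-51) mm with its top at about 76 mm. There's no amber vial. The guard is open and all three cups stand on the bench. The white one has already been knocked, from (0.50,0.41) to (0.51,0.388). Next is the bottle.

```bash
python3 - <<'E'
from h import *
b=np.array([.4715,-.012,.043]); R=rot(np.radians(55))
env.reach(b+[0,0,.15],R); env.movel(b,R,rate=.12); s=env.sense(); print(s["t"],s["ee_pos"],s["wrist_force"].round(1),s["joint_positions"].round(2))
effector.grasp(8); s=env.sense(); print(s["t"],s["gripper_width"],s["ee_pos"],s["wrist_force"].round(1))
env.movel(b+[0,0,.17],R,rate=.15); s=env.sense(); print(s["t"],s["gripper_width"])
cloud("side","side4"); cloud("top","top4")
t=np.array([.434,-.335,.033]); Rt=rot(np.radians(30))
env.reach(t+[0,0,.12],Rt); env.movel(t+[0,0,.02],Rt,rate=.15); env.movel(t,Rt,rate=.03); s=env.sense(); print(s["t"],s["ee_pos"],s["wrist_force"].round(1),s["gripper_width"])
E
```

```text
23.7333 [ 0.47205742 -0.01199362  0.04360291] [-0.1  0.7 -0. ] [ 0.3   0.49 -0.41  2.13  0.34  0.59  0.6 ]
24.7583 0.024284708197899057 [ 0.47146738 -0.01202304  0.04297402] [0.8 0.5 0.1]
26.0417 0.024492909136795298
29.025 [ 0.43408229 -0.33501656  0.03300105] [-0.2  0.5 -0.1] 0.02420419785693994
```

```bash
python3 - <<'E'
from h import *
Rt=rot(np.radians(30)); f0=env.sense()["wrist_force"][2]
t=np.array([.434,-.335,.033])
for z in (.032,.031,.030):
    t[2]=z; env.movel(t,Rt,rate=.02); s=env.sense(); print(s["ee_pos"][2],s["wrist_force"].round(1))
    if s["wrist_force"][2]-f0>1.5: break
effector.release(); t[2]=.16; env.movel(t,Rt,rate=.15)
env.reach([.47,.05,.30],rot(np.radians(45))); print(env.sense()["t"])
for c in ("top","side"):
    p,W=cloud(c,c+"5"); 
    for n in ["bottle_v_mid","cup_orange_mid","cup_blue_mid","cup_white_mid"]:
        print(c,n,[(np.round(a["at"],3).tolist(),round(a["score"],2)) for a in tip_of(c,n)])
    x,y,z=[W[...,i] for i in range(3)]
    m=(abs(x-.434)<.05)&(abs(y+.335)<.06)&(z>.055); print("v top",m.sum(),W[m].mean(0).round(3),W[m][:,2].max())
a=cv2.imread("pics/side5.png"); cv2.imwrite("pics/side5z.png",cv2.resize(a[180:400,390:600],None,fx=2.6,fy=2.6))
E
```

```text
0.03208542396181896 [-0.4  0.  -0.8]
0.030968022306248025 [-0.  -0.3 -0.1]
0.030386863817237163 [-1.4  0.   3.4]
33.3833
top bottle_v_mid [([0.438, -0.336, 0.034], 0.62)]
top cup_orange_mid [([0.418, 0.274, 0.035], 0.6), ([0.562, 0.038, 0.111], 0.35)]
top cup_blue_mid [([0.536, 0.296, 0.034], 0.69)]
top cup_white_mid [([0.512, 0.389, 0.034], 0.74)]
v top 41 [ 0.435 -0.334  0.062] 0.0694883646516189
side bottle_v_mid [([0.435, -0.335, 0.033], 0.69)]
side cup_orange_mid [([0.424, 0.275, 0.036], 0.82), ([0.704, -0.22, 0.002], 0.28)]
side cup_blue_mid [([0.532, 0.292, 0.034], 0.7)]
side cup_white_mid [([0.509, 0.386, 0.034], 0.77), ([0.484, -0.118, 0.119], 0.19)]
v top 54 [ 0.429 -0.333  0.062] 0.06984966825449024
```

View pics/side5.png

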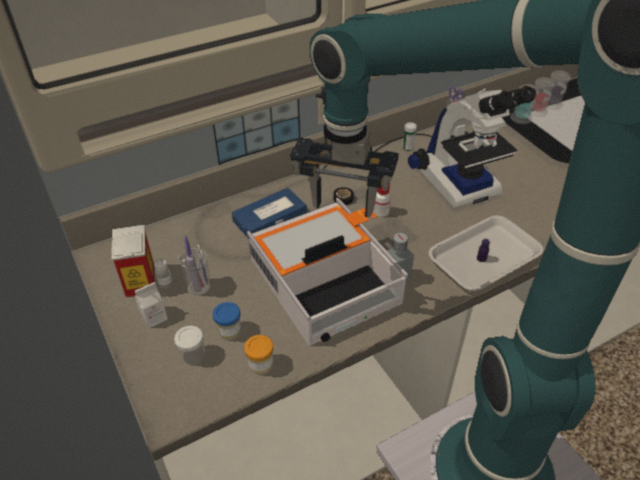

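The violet bottle stands on the tray at pixel (484,250) and the chamber is empty. Next I'll plan cup spots that leave the opened fingers clear of the walls and of cups already placed.

```bash
cat > opt.py <<'E'
import numpy as np
from scipy.optimize import differential_evolution
def rects(c,th):
    u=np.array([np.cos(th),np.sin(th)]); v=np.array([-u[1],u[0]])
    # finger swept area 29..64 along +-u, +-11 across ; sample points
    return np.array([c+s*a*u+b*v for s in(-1,1) for a in np.linspace(32,64,9) for b in np.linspace(-11,11,5)])
def f(p):
    cs=p[:6].reshape(3,2); m=1e3; done=[]
    for i in range(3):
        P=rects(cs[i],p[6+i])
        m=min(m,(64-abs(P[:,0])).min(),(115-abs(P[:,1])).min())
        m=min(m,34-abs(cs[i][0]),64-30-abs(cs[i][0])+0, 86-abs(cs[i][1]))
        for d in done:
            m=min(m,np.hypot(*(P-d).T).min()-29.5, np.hypot(*(cs[i]-d))-59)
        done.append(cs[i])
    return -m
r=differential_evolution(f,[(-35,35),(-90,90)]*3+[(0,np.pi)]*3,maxiter=1500,popsize=30,seed=1,tol=1e-8)
print(r.fun,r.x[:6].reshape(3,2).round(1),np.degrees(r.x[6:]).round(1))
E
python3 opt.py
```

```text
-7.588128591645386 [[-26.4 -43.4]
 [ 26.4  -2.9]
 [ -0.   58.3]] [ 90.  102.4  39.4]
```

```bash
cat >> h.py <<'E'
M=np.array([.4835,.039,0])
def find_cup(col,guess):
    P=[]
    for c in ("top","side"):
        p,W=cloud(c); x,y,z=[W[...,i] for i in range(3)]
        r=[a for a in tip_of(c,f"cup_{col}_mid") if abs(a["at"][2]-.035)<.015 and a["at"][1]>.17]
        g=np.array(r[0]["at"][:2]) if r else np.array(guess)
        m=(np.hypot(x-g[0],y-g[1])<.045)&(z>.064)&(z<.078)
        if m.sum()>100: P.append((W[m].max(0)+W[m].min(0))[:2]/2)
        if r: P.append(g)
        print(col,c,g.round(3),P[-1].round(3),m.sum())
    return np.mean(P,0)
def pick(col,guess,th):
    g=find_cup(col,guess); print(col,"at",g.round(4))
    assert np.hypot(*(g-guess))<.08
    R=rot(th); t=np.r_[g,.042]
    env.reach(t+[0,0,.14],R); env.movel(t,R,rate=.15); s=env.sense(); print("down",s["t"],s["wrist_force"].round(1))
    effector.grasp(20); s=env.sense(); print("grasp",s["gripper_width"],s["wrist_force"].round(1))
    assert .053<s["gripper_width"]<.063
    env.movel(t+[0,0,.165],R,rate=.2); s=env.sense(); print("up",s["t"],s["gripper_width"],s["wrist_force"].round(1))
def place(mx,my,th):
    R=rot(th); t=M+[mx/1e3,my/1e3,.058]
    env.reach(t+[0,0,.145],R); env.movel(t,R,rate=.12); env.pause(.2); f0=env.sense()["wrist_force"][2]
    for dz in range(1,7):
        t[2]=.058-dz*.001; env.movel(t,R,rate=.02); s=env.sense(); print(s["ee_pos"][2].round(4),s["wrist_force"].round(1))
        if s["wrist_force"][2]-f0>2.5: break
    effector.release(); s=env.sense(); print("rel",s["t"],s["gripper_width"],s["wrist_force"].round(1))
    env.movel(t+[0,0,.16],R,rate=.2)
E
python3 - <<'E'
from h import *
pick("orange",(.419,.274),0.)
cloud("side","side6")
place(-26,-43.5,np.pi/2)
cloud("side","side7"); cloud("top","top7"); print(env.sense()["t"])
E
```

```text
orange top [0.418 0.274] [0.418 0.274] 356
orange side [0.423 0.276] [0.423 0.276] 556
orange at [0.419  0.2738]
down 36.4417 [-0.4  0.1 -0.8]
grasp 0.058067639987499024 [-1.1 -0.8  3.3]
up 38.0167 0.05850184365339973 [-0.3  0.6 -2.3]
0.057 [ 0.3 -0.7 -3.4]
0.0562 [ 0.4 -1.   1. ]
rel 42.625 0.09210830593110488 [ 0.6 -0.2  0.2]
43.675
```

```bash
python3 - <<'E'
import cv2,numpy as np
a=cv2.imread("pics/side7.png")[180:380,150:450];b=cv2.imread("pics/top7.png")[180:330,150:450]
cv2.imwrite("pics/z7.png",np.vstack([cv2.resize(a,None,fx=1.7,fy=1.7),cv2.resize(b,None,fx=1.7,fy=1.7)])[:600])
E
```

```text
(no output)
```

View pics/z7.png

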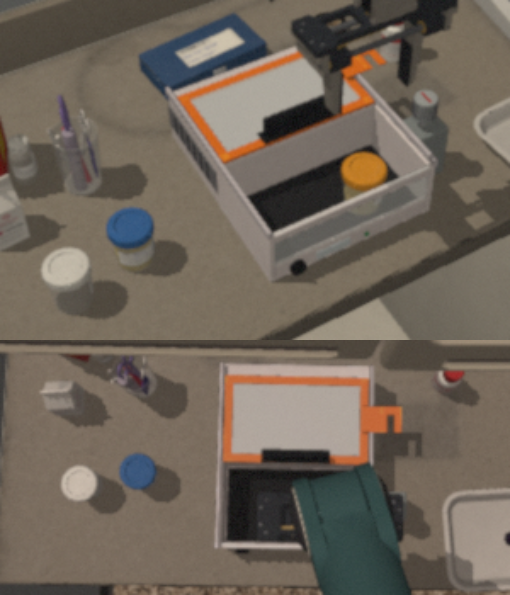

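The orange cup stands upright in the chamber, at (363,175) in the upper panel. Blue is next.

```bash
python3 - <<'E'
from h import *
env.reach([.47,.12,.25],rot(0.3))
pick("blue",(.532,.294),0.)
place(26.4,-3,np.radians(102.4))
env.reach([.50,.2,.30],rot(0.3))
for c in ("side","top"):
    cloud(c,c+"8")
    for n in ("orange","blue","white"): print(c,n,[((np.array(a["at"])-M).round(3).tolist(),round(a["score"],2)) for a in tip_of(c,f"cup_{n}_mid")])
print(env.sense()["t"])
a=cv2.imread("pics/side8.png")[180:380,150:450];b=cv2.imread("pics/top8.png")[180:330,150:450]
cv2.imwrite("pics/z8.png",np.vstack([cv2.resize(a,None,fx=1.7,fy=1.7),cv2.resize(b,None,fx=1.7,fy=1.7)])[:600])
E
```

```text
blue top [0.538 0.295] [0.538 0.295] 343
blue side [0.529 0.294] [0.529 0.294] 486
blue at [0.5329 0.2945]
down 47.0917 [-0.7 -0.5  0.1]
grasp 0.058343387933074954 [ 0.3 -0.3  1.7]
up 48.6667 0.05853381070059872 [-0.4 -1.  -3.3]
0.057 [ 0.2  0.5 -3.4]
0.0562 [ 0.  -0.  -0.4]
rel 53.15 0.09175791641605376 [0.4 0.1 0.4]
side orange [([-0.025, -0.043, 0.048], 0.79)]
side blue [([0.023, -0.005, 0.048], 0.84)]
side white [([0.03, 0.349, 0.035], 0.77)]
top orange [([-0.025, -0.045, 0.05], 0.7)]
top blue [([0.03, -0.005, 0.046], 0.69), ([-0.0, -0.002, -0.003], 0.37)]
top white [([0.028, 0.353, 0.035], 0.44), ([-0.048, -0.387, -0.002], 0.35)]
55.9
```

View pics/z8.png

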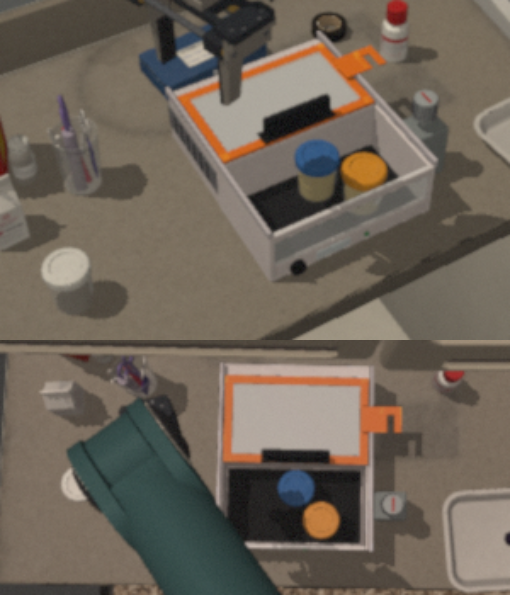

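Blue and orange both stand at their planned spots, at (296,487) and (321,519) in the lower panel. White is next.

```bash
python3 - <<'E'
from h import *
pick("white",(.511,.388),0.)
place(0,58.3,np.radians(39.4))
env.reach([.47,-.25,.30],rot(0.0))
for c in ("side","top"):
    p,W=cloud(c,c+"9"); W=W-M
    for n in ("cup_orange_mid","cup_blue_mid","cup_white_mid","bottle_v_mid","guard_grip"): print(c,n,[((np.array(a["at"])-M).round(3).tolist(),round(a["score"],2)) for a in tip_of(c,n)])
    for g in ((-.026,-.0435),(.0264,-.003),(0,.058)):
        m=(np.hypot(W[...,0]-g[0],W[...,1]-g[1])<.024)&(W[...,2]>.07); q=W[m]
        A=np.c_[q[:,:2],np.ones(len(q))]; k=np.linalg.lstsq(A,q[:,2],rcond=None)[0]; print(len(q),np.median(q[:,2]).round(4),"slope",k[:2].round(3))
print(env.sense()["t"])
a=cv2.imread("pics/side9.png")[180:380,150:450];b=cv2.imread("pics/top9.png")[180:330,150:450]
cv2.imwrite("pics/z9.png",np.vstack([cv2.resize(a,None,fx=1.7,fy=1.7),cv2.resize(b,None,fx=1.7,fy=1.7)])[:600])
E
```

```text
white top [0.51  0.392] [0.51  0.392] 147
white side [0.51  0.386] [0.51  0.386] 536
white at [0.5096 0.3903]
down 58.0833 [-0.1 -0.5 -0.4]
grasp 0.05800865517970563 [ 1.7 -0.3  1.9]
up 59.6583 0.05852641305073007 [ 0.2  0.6 -2.6]
0.057 [ 0.3  0.3 -2.2]
0.0563 [0.2 0.2 2.8]
rel 63.5 0.09181619270376465 [ 0.7 -0.1 -0.3]
side cup_orange_mid [([-0.023, -0.039, 0.046], 0.61)]
side cup_blue_mid [([0.022, -0.004, 0.046], 0.59)]
side cup_white_mid [([0.001, 0.057, 0.048], 0.91)]
side bottle_v_mid [([-0.05, -0.376, 0.035], 0.46)]
side guard_grip [([0.073, -0.003, 0.113], 0.55)]
277 0.0833 slope [0.023 0.001]
264 0.0832 slope [ 0.013 -0.001]
286 0.0833 slope [0.001 0.003]
top cup_orange_mid [([-0.022, -0.044, 0.05], 0.91)]
top cup_blue_mid [([0.026, -0.006, 0.047], 0.67)]
top cup_white_mid [([0.003, 0.055, 0.05], 0.73)]
top bottle_v_mid [([-0.047, -0.374, 0.034], 0.55)]
top guard_grip [([0.001, 0.0, -0.002], 0.7), ([0.078, 0.0, 0.114], 0.55)]
241 0.0831 slope [ 0.006 -0.008]
243 0.0832 slope [-0.024  0.013]
242 0.0832 slope [-0.024  0.004]
66.3917
```

View pics/z9.png

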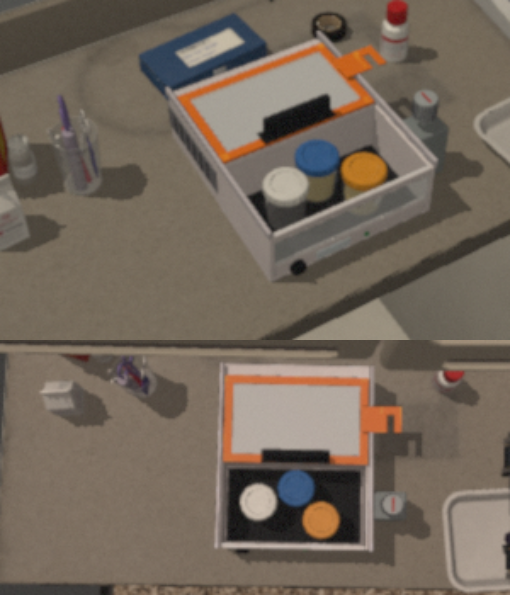

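All three cups stand flat: tops at 83 mm, slopes under 0.03, shown at (258,502), (296,487) and (321,519) in the lower panel. Next I'll shut the guard.

```bash
python3 - <<'E'
from h import *
R=rot(0); g=np.array([.5595,.0388,.101])
env.reach(g+[0,0,.12],R); env.movel(g,R,rate=.12)
effector.grasp(20); s=env.sense(); print(s["t"],s["gripper_width"],s["ee_pos"],s["wrist_force"].round(1))
x=s["ee_pos"][0]
for X in (.4235,.4225,.4215,.4205):
    env.movel([X,.0388,.101],R,rate=.1 if X>.423 else .01); s=env.sense(); print(s["t"],s["ee_pos"],s["wrist_force"].round(1))
    if s["wrist_force"][0]>8: break
env.pause(.2); effector.release(); p=s["ee_pos"].copy(); p[2]=.22; env.movel(p,rate=.2); 
env.reach([.47,-.25,.30],R)
for c in ("top","side"):
    p,W=cloud(c,c+"10"); x,y,z=[W[...,i] for i in range(3)]
    hsv=cv2.cvtColor(p,cv2.COLOR_RGB2HSV); roi=(x>.38)&(x<.75)&(y>-.08)&(y<.2)
    org=roi&(hsv[...,0]<18)&(hsv[...,1]>150)&(z>.085)&(z<.105); q=W[org]; print(q.min(0).round(4),q.max(0).round(4))
    bar=roi&(z>.108)&(z<.14)&(y>-.07)&(y<.12); print("bar",W[bar].mean(0))
    print([(np.round(a["at"],3).tolist(),round(a["score"],2)) for a in tip_of(c,"guard_grip")])
print(env.sense()["t"])
E
```

```text
69.9167 0.011667515837673368 [0.55934737 0.03879551 0.10097219] [-0.  -0.3  0.6]
71.425 [0.42334936 0.03918318 0.1009425 ] [-0.6  3.4 -3. ]
71.675 [0.42334589 0.039192   0.10095342] [ 3.6  4.7 -9. ]
71.925 [0.4233674  0.0391601  0.10098014] [  8.    5.  -13.7]
72.175 [0.42337514 0.03921831 0.10101994] [ 10.    4.4 -17.3]
[ 0.4144 -0.0793  0.0867] [0.5534 0.1532 0.1049]
bar [0.42506812 0.03548647 0.12773116]
[([0.424, 0.039, 0.113], 0.73)]
[ 0.4072 -0.0799  0.0864] [0.5528 0.1587 0.105 ]
bar [0.41759523 0.04006791 0.12226009]
[([0.423, 0.038, 0.114], 0.94)]
75.7083
```

View pics/side10.png

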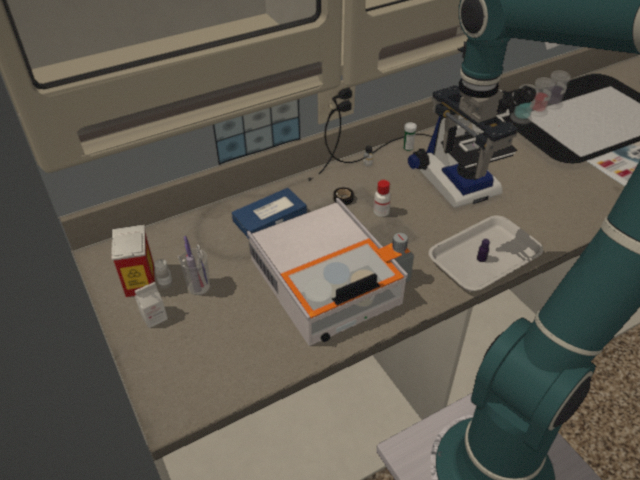

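The guard is back at its starting place, pressed against its stop, with the cups visible beneath it. Next I'll turn the thumbscrew clockwise.

```bash
python3 - <<'E'
from h import *
k=np.array([.4836,-.1136,.108])
R=rot(np.radians(83))
env.reach(k+[0,0,.1],R); env.movel(k,R,rate=.1); s=env.sense(); print(s["t"],s["joint_positions"].round(2))
effector.grasp(12); s=env.sense(); print(s["gripper_width"],s["wrist_force"].round(1),s["moment"].round(2))
q=s["joint_positions"].copy()
for d in (.7,.7,.7,.4,.2,.2):
    q[6]-=d; env.goto_joints(q); s=env.sense(); print(s["t"],s["joint_positions"][6].round(2),s["moment"].round(2),s["wrist_force"].round(1),s["gripper_width"].round(4))
effector.release(); p=s["ee_pos"].copy(); p[2]=.22; env.movel(p,rate=.2)
env.reach([.47,-.25,.30],rot(0))
for c in ("top","side"):
    cloud(c,c+"11")
    for n in ("guard_grip","bottle_v_mid","thumbscrew_grip"): print([(np.round(a["at"],3).tolist(),round(a["score"],2)) for a in tip_of(c,n)])
L=[]
for n in ("side0","side10","side11"):
    a=cv2.imread(f"pics/{n}.png")[225:265,380:425]; L.append(cv2.resize(a,None,fx=5.5,fy=5.5,interpolation=cv2.INTER_CUBIC))
T=[]
for n in ("top0","top7","top9","top10","top11"):
    a=cv2.imread(f"pics/{n}.png")[265:290,365:395]; T.append(cv2.resize(a,(148,125),interpolation=cv2.INTER_CUBIC))
A=np.hstack(L);B=np.hstack(T);w=max(A.shape[1],B.shape[1]);pad=lambda I:cv2.copyMakeBorder(I,0,0,0,w-I.shape[1],cv2.BORDER_CONSTANT)
cv2.imwrite("pics/knob.png",np.vstack([pad(A),pad(B)])); print(env.sense()["t"])
E
```

```text
77.7417 [ 1.08  0.75 -1.22  2.01  0.85  1.02  0.88]
0.03190346775173828 [-1.2 -1.4 -0.1] [-0.16 -0.06 -0.03]Traceback (most recent call last):
  File "<stdin>", line 8, in <module>
AttributeError: 'float' object has no attribute 'round'
```

```bash
python3 - <<'E'
from h import *
s=env.sense(); print(s["joint_positions"].round(2),s["moment"].round(2),s["gripper_width"])
q=s["joint_positions"].copy(); q[6]=.18
for d in (.7,.7,.4,.2,.2):
    q[6]-=d; env.goto_joints(q); s=env.sense(); print(round(s["t"],2),s["joint_positions"][6].round(2),s["moment"].round(2),s["wrist_force"].round(1),s["gripper_width"])
effector.release(); p=s["ee_pos"].copy(); p[2]=.22; env.movel(p,rate=.2)
env.reach([.47,-.25,.30],rot(0))
for c in ("top","side"):
    cloud(c,c+"11")
    for n in ("guard_grip","bottle_v_mid","thumbscrew_grip"): print([(np.round(a["at"],3).tolist(),round(a["score"],2)) for a in tip_of(c,n)])
L=[]
for n in ("side0","side10","side11"):
    a=cv2.imread(f"pics/{n}.png")[225:265,380:425]; L.append(cv2.resize(a,None,fx=5.5,fy=5.5,interpolation=cv2.INTER_CUBIC))
T=[]
for n in ("top0","top9","top10","top11"):
    a=cv2.imread(f"pics/{n}.png")[265:290,365:395]; T.append(cv2.resize(a,(180,150),interpolation=cv2.INTER_CUBIC))
A=np.hstack(L);B=np.hstack(T);w=max(A.shape[1],B.shape[1]);pad=lambda I:cv2.copyMakeBorder(I,0,0,0,w-I.shape[1],cv2.BORDER_CONSTANT)
cv2.imwrite("pics/knob.png",np.vstack([pad(A),pad(B)])); print(env.sense()["t"])
E
```

```text
[ 1.08  0.75 -1.22  2.01  0.85  1.03  0.18] [-0.44  0.11 -0.04] 0.031332573501265906
80.09 -0.52 [-0.53  0.63 -0.01] [-2.9 -1.2  3.8] 0.031495294958080615
80.8 -1.22 [-0.48  0.98  0.04] [-4.3 -1.7  4.9] 0.03179905869366814
81.27 -1.62 [-0.39  1.12  0.01] [-5.8 -2.2  5. ] 0.031710435532281096
81.58 -1.82 [0.06 0.55 0.03] [-1.2  0.4  1.8] 0.03181768570743032
81.88 -2.01 [ 0.21 -0.08 -0.02] [ 0.3  0.7 -0.6] 0.03162607600032075
[([0.422, 0.038, 0.113], 0.69)]
[]
[([0.482, -0.113, 0.121], 0.46)]
[([0.425, 0.04, 0.113], 0.58)]
[]
[([0.481, -0.114, 0.118], 0.76)]
85.6167
```

```bash
ls pics
```

```text
knob.png
side0.png
side1.png
side10.png
side11.png
side3.png
side3z.png
side4.png
side5.png
side5z.png
side6.png
side7.png
side8.png
side9.png
top0.png
top1.png
top10.png
top11.png
top2.png
top3.png
top3z.png
top4.png
top5.png
top7.png
top8.png
top9.png
z7.png
z8.png
z9.png
```

View pics/knob.png

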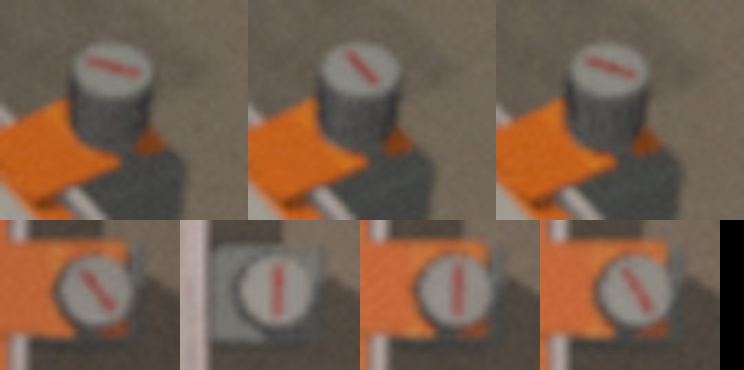

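```bash
python3 - <<'E'
from h import *
env.reach([.50,.25,.32],rot(0))
out=[]
for c in ("top","side"):
    p,W=cloud(c,c+"12")
    for n in ("guard_grip","bottle_v_mid","thumbscrew_grip","pen_cup","carton","bottle_red"): print(n,[(np.round(a["at"],3).tolist(),round(a["score"],2)) for a in tip_of(c,n)])
i={c:viewer.camera_info(c) for c in ("top","side")}
for n in ("top0","top3","top9","top10","top11","top12","side0","side3","side9","side10","side11","side12"):
    c=n[:3] if n[0]=="t" else "side"; a=cv2.imread(f"pics/{n}.png")[:,:,::-1].astype(float)
    I=i[c];K=I["intrinsics"];Rm=np.array(I["rotation"]);e=np.array(I["eye"])
    v,u=np.mgrid[0:480,0:640]; d=np.stack([(u-K[0,2])/K[0,0],-(v-K[1,2])/K[1,1],-np.ones(u.shape)],-1)@Rm.T
    Pw=e+d*((.138-e[2])/d[...,2])[...,None]
    r=np.hypot(Pw[...,0]-.4835,Pw[...,1]+.1135)
    w=np.clip(a[...,0]-a[...,1:].mean(-1)-25,0,None)*(r<.0125)
    q=Pw[...,:2]; mu=(q*w[...,None]).sum((0,1))/w.sum(); dq=q-mu; C=np.einsum('ijk,ijl,ij->kl',dq,dq,w)/w.sum()
    ev,V=np.linalg.eigh(C); print(n,np.degrees(np.arctan2(V[1,1],V[0,1]))%180,np.sqrt(ev)*1000,mu)
E
```

```text
guard_grip [([0.423, 0.041, 0.112], 0.7), ([0.692, 0.306, -0.001], 0.41)]
bottle_v_mid [([0.437, -0.335, 0.036], 0.66)]
thumbscrew_grip [([0.485, -0.114, 0.121], 0.54), ([0.658, 0.428, -0.004], 0.21)]
pen_cup [([0.693, 0.303, 0.002], 0.95)]
carton [([0.658, 0.427, 0.001], 0.79)]
bottle_red []
guard_grip [([0.423, 0.039, 0.113], 0.58)]
bottle_v_mid [([0.432, -0.337, 0.033], 0.5), ([0.696, 0.304, -0.003], 0.25)]
thumbscrew_grip [([0.482, -0.115, 0.121], 0.82)]
pen_cup [([0.693, 0.301, -0.006], 0.89)]
carton [([0.661, 0.428, -0.001], 0.55)]
bottle_red [([0.704, -0.222, 0.0], 0.6)]
top0 37.84729668411882 [1.22586601 5.87985315] [ 0.48359658 -0.11469492]
top3 178.14449149358822 [1.35168692 5.75384422] [ 0.4841796  -0.11442345]
top9 178.08307253963366 [1.39853658 5.76882887] [ 0.48423892 -0.11445221]
top10 177.88897453869058 [1.3568707  5.79862566] [ 0.48433347 -0.11442542]
top11 32.00706221555271 [1.24845655 5.84923665] [ 0.48352067 -0.11470168]
top12 31.927267262445383 [1.21806499 5.83035207] [ 0.48356537 -0.11471079]
side0 36.571818090004854 [1.45954441 5.68948083] [ 0.48094285 -0.11372161]
side3 179.78781086615388 [1.04608414 5.61860026] [ 0.48039551 -0.11359932]
side9 179.19850790296448 [1.06772991 5.60401849] [ 0.48061077 -0.11358722]
side10 179.53698918125636 [1.0386453  5.68069802] [ 0.48049601 -0.11360657]
side11 30.834639229660695 [1.3324244 5.4562525] [ 0.48134593 -0.11355123]
side12 30.475958862052494 [1.38587873 5.44285164] [ 0.48136948 -0.1135079 ]
```

View pics/side12.png

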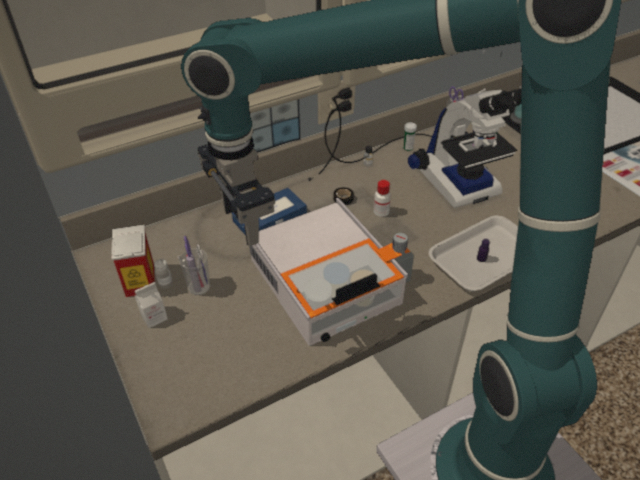

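The knob mark turned about 147–149° clockwise from the loose stop, against 2.6 rad (149°) full travel, so it is seated. The guard is shut, the violet bottle stands at (484,250), the bystanders are where they started and the arm is clear.

```bash
python3 - <<'E'
from h import *
s=env.sense(); print(s["t"],s["wrist_force"].round(1))
workorder.finish_job()
E
```

```text
88.1417 [ 0.1 -0.5 -0.7]
the job is handed in; nothing more can be done
```

The batch is changed and I handed the job in at about 88 s of the 210 s allowed. In order:
- I unscrewed the thumbscrew and opened the guard.
- I moved the violet bottle to the tray. It was the only small bottle in the chamber; no amber vial was there.
- I stood the orange, blue and white cups in the chamber. White had been knocked about 2 cm aside on the bench, so I picked it up from its new place.
- I shut the guard and seated the screw.

**Last checks:**
- **Guard:** it was pressed against its shut stop and its grip was back at the starting position.
- **Thumbscrew:** the mark had turned 147–149° clockwise from the loose end, against 149° (2.6 rad) of full travel. In the last two turning steps the torque on the gripper did not rise, so the mark is the evidence that it is seated.
- **Cups:** before the guard was shut, all three tops measured 83 mm above the bench and level. Afterwards I only saw them through the window.
- **Violet bottle:** it was upright near the middle of the tray.
- **Bystanders:** the pen cup, carton and red-capped bottle were within a few millimetres of where they started. In the last pair of pictures only the side camera's detection found the red-capped bottle.
- **Arm:** it was clear of everything, with wrist force near zero.

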